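# Stack a flask set-up on the free stirrer

## Task

Build up the flask set-up on the free magnetic stirrer, the one with no beaker on it: first stand the aluminium block in the middle of its round plate, then put the white sleeve fully down into the block, then the small conical flask upright into the sleeve, and last the black stopper fully home in the flask's neck. Set things down rather than dropping them, above all the glass, and leave the beaker, jar, dish and wooden box where they are.

Things in the scene. Friction and masses are not known exactly. Their poses are not given: they have to be found in the camera images.
- stirrer_free_plate (a point): The free magnetic stirrer: low white housing 110 x 110 mm, fixed to the bench, with a round steel plate 96 mm across on top; nothing stands on it. The point is the centre of the plate's top face, 45 mm above the bench; z is up, x and y run along the housing's sides.
- stirrer_busy_plate (a point): The other magnetic stirrer, identical and fixed too, but with the beaker standing on it; the point is the centre of the plate's top face, 45 mm above the bench. Left and right stirrer change places between starts.
- block_center (a point): Aluminium block: a low round cup, outside diameter 69 mm, height 24 mm, round bore 62 mm across, floor 6 mm thick, open at the top, 140 to 280 g. Standing upright on the bench. The point is on its axis, half-way up (12 mm above its underside); z is its axis, up.
- sleeve_center (a point): White plastic sleeve: a round cup, narrower and taller than the block; outside 56 mm (chamfered to 50 mm over the lowest 3 mm), 38 mm tall, bore 50 mm, floor 6 mm, open at the top, 70 g. Stands upright on the bench; fits the block's bore with 3 mm play all round, stands on its floor, 20 mm of it above the block's rim. Point: on its axis, half-way up (19 mm above its underside); z up.
- flask_center (a point): Small clear-glass conical flask, 75 mm tall, about 70 g: base 44 mm across (chamfered to 38 mm over the lowest 4 mm), straight neck 30 mm across from 46 mm up to the top; mouth 24 mm across, 29 mm deep. Stands upright on the bench; fits the sleeve with 3 mm play all round and stands on its floor. Point: on its axis, half-way up (37.5 mm above its underside); z up.
- stopper_center (a point): Black plastic stopper, 37 mm tall, 30 g, standing on its plug: plug 16 mm long, tapering from 21 mm to 16 mm across at the tip; above it a flange 36 mm across, 5 mm thick; on top a round grip 18 mm across, 16 mm tall. Fully home, the flange rests on the flask's rim. Point: on its axis, half-way up (18.5 mm above the tip, inside the flange); z up.
- beaker_center (a point): White plastic beaker, about 54 mm across and 72 mm tall, standing on the other stirrer; to be left alone. The point is on its axis, half-way up.
- jar_center (a point): Amber glass jar with a black cap, 56 mm across and 85 mm tall, far to the left on the bench; to be left alone. The point is on its axis, half-way up.
- dish_center (a point): Flat clear dish with its cover, 62 mm across and 16 mm tall, on the bench between the stirrers; to be left alone. The point is on its axis, half-way up.
- slidebox_center (a point): Flat wooden box, 92 x 122 x 34 mm (its long side along its own y), far to the right on the bench; to be left alone. The point is at its centre.
Not all that is in view belongs to the job. What is shaped like the part that bears sleeve_center but yellow is not meant.

How it is judged:
By the outcome, as a careful person would: the job done as asked, in the order asked, and still so for the second after the job is handed in, with the robot touching nothing.
It also fails if it takes over 131 s, if anything falls off the work surface, if the arm or the gripper's body presses on something with over 40 N, if the wrist force passes 120 N, or if a joint passes its speed limit or range.

## Robot

A 6-joint arm with a two-finger parallel gripper is mounted at the origin on the work surface. World frame = base frame: x ahead of the robot, y to its left, z up, the work surface at z = 0. Lengths are in m, angles in degrees, forces in N, time in s.
With the tool pointing down it reaches from about 0.375 to 0.75 m from the base axis. Payload 9 kg.
Tool frame: the origin (TCP) lies where the fingers leave the gripper's body, on its centre line; the fingertips stand 73 mm ahead of it and the grasp point (between the pads) lies 54 mm ahead of it (robot.tip_reach is the distance from the TCP to the fingertips, in m); z points along the fingers, y is the direction in which the jaws open and shut (so a half turn about z gives the same grasp; the last joint's range is limited). The gripper opens to 85 mm and grips with 20 to 120 N. Pads are 22 mm wide; open, the fingers measure 114 mm over their backs; the gripper's body (76 mm by 85 mm) begins 54 mm behind the grasp point. The pads swing forward as they close: fully open they stand 13 mm farther back than shut.
Start: joints at [-12.473, 5.964, 5.575, 89.605, 0, 77.527], TCP at [0.6, 0, 0.304] pointing down, gripper open.
Joint ranges: [-171.21, 171.21], [-48.23, 106.86], [-62.78, 66.21], [-105.2, 120.99], [-86.42, 89.51], [-180, 180]. Speed limits (degrees/s): [127.2, 127.2, 147.25, 180, 180, 180].

## Interface

Orientations are given as [roll, pitch, yaw] about the fixed x, y, z axes, in that order (R = Rz(yaw) Ry(pitch) Rx(roll)).
In Python, from plant import robot gives the robot as it stands. Calls block until the motion is done:
- robot.move_pose(position, orientation): joint-space move of the TCP to a pose.
- robot.line_to(position, vel=0.15, rotation=None, guard=None): straight line of the TCP; rotation=None keeps the orientation; vel is the mean speed in m/s. With guard (N) it stops when the force on the tool has changed by that much, and returns True; else False.
- robot.goto_joints(angles): joint-space move.
- robot.set_gripper(opening): finger opening in m; the grip force is fixed at half the most; returns when the fingers have stopped.
- robot.pause(seconds).
- robot.ik(position, orientation): joint angles nearest the present ones, or None.
- robot.observe(): the state.
- robot.grab_frame(name): name is "scene" or "side" or "wrist"; returns the picture (400x640x3 uint8, blue, green, red); there is no depth.
- robot.get_calibration(name): a dict with "vertical_fov" (degrees; the focal length in pixels is half the picture's height over the tangent of half this angle, whatever the lens; pixels are square), "cx", "cy" (the principal point, pixels), "k1" (the pictures are not rectified: a ray, as slopes to the right and down, at radius r is drawn at 1 + k1 r^2 times it, then the intrinsics apply), "rvec" (rotation vector, rad) and "tvec" (3), from world to camera coordinates, as OpenCV has them. Camera axes: x right, y down, z forward; pixel columns grow to the right and rows downward; lengths in m; the calibration is good to about 2 mm. A picture is of the moment at which its call begins: read the wrist's pose just before it. get_calibration takes no time and is no camera call; for the wrist camera it gives the pose at the moment of the call.
A pose or a line that the arm cannot do raises robot.IKError and nothing moves.
- robot.job_done(): hands the job in, once; it reports no verdict.
The state is a dict: "time": time; "q": joint angles; "qvel": joint speeds; "joint_torque": joint torques, N m; "tool_pos": TCP position; "tcp_rot": TCP orientation; "ft_force": force on the tool from outside, world axes, zero at the start; "torque": the same for the moment, N m; "gripper_width": finger opening in m.
Only numpy, scipy, OpenCV 4.12 (cv2) and the standard library are available. Lean on these libraries where they do the work, as an engineer would, in place of code of your own. Each camera call takes 0.05 s, during which the arm holds its last target.

## Working session

There is one attempt and no reset: what is moved stays moved. The work goes in short steps, each a Python script; the robot and the scene stay as the last script left them, time stands still between calls to the robot, and variables do not carry over. Pictures are saved under pics/ and viewed, and the job is handed in when it is done.

```bash
ls; mkdir -p pics; python3 - <<'E'
from plant import robot
import cv2
for n in ["scene","side","wrist"]:
    c=robot.get_calibration(n); print(n,c)
    cv2.imwrite(f"pics/{n}0.png",robot.grab_frame(n))
o=robot.observe();print(o["time"],o["tool_pos"],o["tcp_rot"],robot.tip_reach)
E
```

```text
pics
scene {'vertical_fov': 52.788539753048696, 'cx': 320.6195150932741, 'cy': 199.44321434697957, 'k1': -0.03627488220546181, 'rvec': array([ 0.94353502,  2.727125  , -0.73852453]), 'tvec': array([ 0.39311707, -0.2238528 ,  1.43476102])}
side {'vertical_fov': 46.47891443648042, 'cx': 324.6836216711518, 'cy': 201.91503274015807, 'k1': 0.024544786647825386, 'rvec': array([ 2.2498251 , -0.15283284,  0.09072641]), 'tvec': array([-0.48810402,  0.1056326 ,  1.18473555])}
wrist {'vertical_fov': 62.14122345009229, 'cx': 324.0806456777497, 'cy': 196.88766100067645, 'k1': -0.0684807416080175, 'rvec': array([-2.85786337e+00, -1.21481716e-03,  2.43148338e-03]), 'tvec': array([-0.59985395, -0.03726088,  0.37947051])}
0.15 [5.99805728e-01 5.99559731e-05 3.03293581e-01] [-1.79940689e+02 -1.31236085e-02  9.00016829e+01] 0.0726
```

View pics/scene0.png

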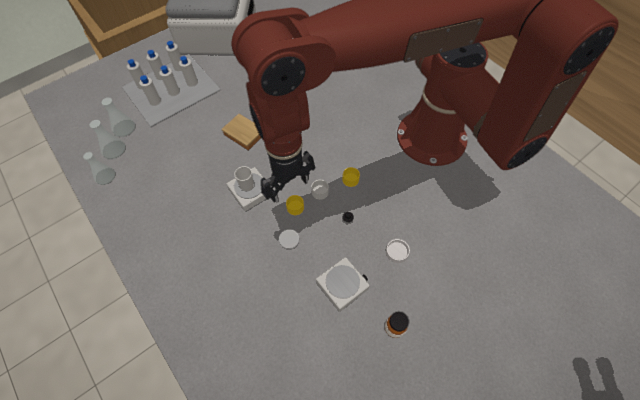

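View pics/side0.png

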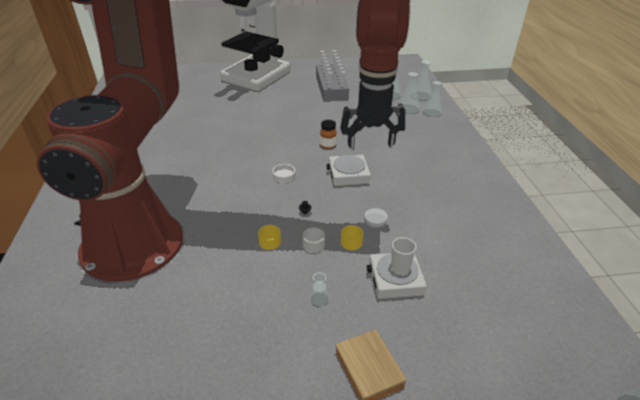

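View pics/wrist0.png

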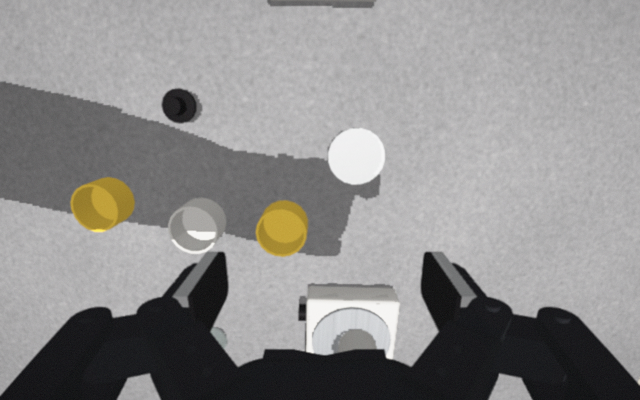

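The side view shows the white sleeve at (314,241) between the yellow decoys at (270,237) and (352,238). The block is the ring at (284,174), the stopper is at (305,208), the flask at (319,290) and the dish at (375,218). The free stirrer is at (349,168); the busy one, with the beaker, is at (398,272). I'll write the helpers, get rough positions and confirm with enlarged crops.

```bash
cat > h.py <<'E'
import numpy as np, cv2
from plant import robot
def K(c):
    f=200/np.tan(np.radians(c["vertical_fov"]/2)); return f
def cast(c,uv,z):
    """pixels -> world points on plane z"""
    uv=np.atleast_2d(np.float64(uv)); f=K(c)
    d=(uv-[c["cx"],c["cy"]])/f; s=d.copy()
    for _ in range(20): s=d/(1+c["k1"]*(s**2).sum(1,keepdims=True))
    R,_=cv2.Rodrigues(c["rvec"]); t=np.ravel(c["tvec"])
    C=-R.T@t; D=np.c_[s,np.ones(len(s))]@R
    return C+D*((z-C[2])/D[:,2])[:,None]
def proj(c,P):
    R,_=cv2.Rodrigues(c["rvec"]); p=np.atleast_2d(P)@R.T+np.ravel(c["tvec"])
    s=p[:,:2]/p[:,2:]; s=s*(1+c["k1"]*(s**2).sum(1,keepdims=True)); return s*K(c)+[c["cx"],c["cy"]]
def circ(P):
    """least squares circle in xy, returns cx,cy,r,rms"""
    P=P[:,:2]; A=np.c_[2*P,np.ones(len(P))]; b=(P**2).sum(1)
    x=np.linalg.lstsq(A,b,rcond=None)[0]; r=np.sqrt(x[2]+x[0]**2+x[1]**2)
    return x[0],x[1],r,np.std(np.hypot(*(P-x[:2]).T)-r)
def grab(n,name=None):
    c=robot.get_calibration(n); im=robot.grab_frame(n)
    if name: cv2.imwrite("pics/"+name+".png",im)
    return im,c
E
python3 - <<'E'
from h import *
s=robot.get_calibration("side"); c=robot.get_calibration("scene")
for n,a,b,z in [("sleeve",(314,235),(320,186),.038),("yelL",(270,232),(351,173),.038),("yelR",(352,232),(295,202),.038),("block",(284,170),(398,247),.024),("stop",(305,203),(348,215),.037),("dish",(375,215),(289,238),.016),("free",(349,163),(343,281),.045),("busy",(398,268),None,.045),("flaskbase",(319,299),None,.0),("flasktop",(319.5,278),None,.075),("jartop",(328,125),(399,321),.085),("box",(369,360),(241,131),.034)]:
    print(n,cast(s,a,z)[0].round(3),cast(c,b,z)[0].round(3) if b else "")
a=cv2.imread("pics/side0.png")[140:310,230:430]; b=cv2.imread("pics/scene0.png")[140:320,220:420]
cv2.imwrite("pics/crop0.png",np.hstack([cv2.resize(a,(400,340),interpolation=2),cv2.resize(b,(378,340),interpolation=2)]))
E
```

```text
sleeve [ 0.456 -0.068  0.038] [ 0.452 -0.063  0.038]
yelL [ 0.348 -0.043  0.038] [ 0.342 -0.039  0.038]
yelR [ 0.552 -0.069  0.038] [ 0.55  -0.065  0.038]
block [0.404 0.241 0.024] [0.397 0.243 0.024]
stop [0.448 0.062 0.037] [0.449 0.073 0.037]
dish [0.632 0.013 0.016] [0.632 0.015 0.016]
free [0.598 0.224 0.045] [0.597 0.227 0.045]
busy [ 0.633 -0.209  0.045] 
flaskbase [ 0.446 -0.238 -0.   ] 
flasktop [ 0.446 -0.242  0.075] 
jartop [0.558 0.387 0.085] [0.562 0.407 0.085]
box [ 0.518 -0.425  0.034] [ 0.528 -0.416  0.034]
```

View pics/crop0.png

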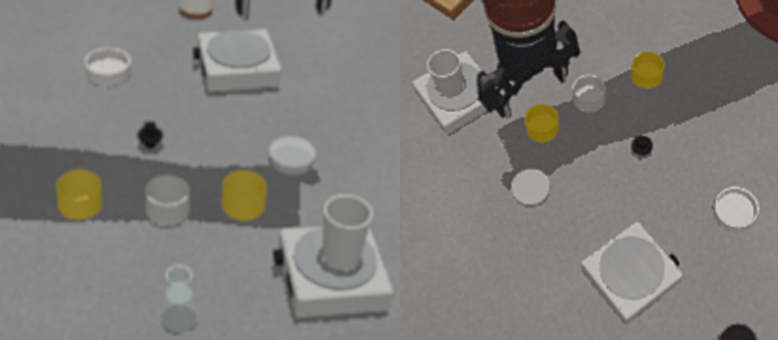

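Identities are clear: the white cup between the two yellow ones is the sleeve, and the two cameras agree to within about 1 cm. Next I'll plan the wrist look poses.

```bash
python3 - <<'E'
from h import *
c=robot.get_calibration("wrist"); R,_=cv2.Rodrigues(c["rvec"]); C=-R.T@c["tvec"]
T=np.array(robot.observe()["tool_pos"]);print("cam-tcp",C-T,"axis",R[2], "hit z=.03",cast(c,(320,230),.03)-T)
for n,p in dict(block=(.4,.242),sleeve=(.453,-.065),stop=(.449,.067),flask=(.446,-.240),free=(.597,.225)).items():
  for yaw in (0,180,90,-90):
    q=robot.ik([*p,.2],[180,0,yaw]); q2=robot.ik([*p,.075],[180,0,yaw]);print(n,yaw,np.round(q) if q is not None else None,q2 is not None)
E
```

```text
cam-tcp [0.00069776 0.07074858 0.0704672 ] axis [-0.00137148 -0.2799763  -0.96000593] hit z=.03 [[-0.00430793 -0.06786328 -0.27329358]]
block 0 [  15.  -17.  -27.   80.    0. -165.] True
block 180 [ 15. -17. -27.  80.   0.  15.] True
block 90 [ 15. -17. -27.  80.   0. 105.] True
block -90 [ 15. -17. -27.  80.   0. -75.] True
sleeve 0 [-25. -19. -29.  81.   0. 155.] True
sleeve 180 [-25. -19. -29.  81.   0. -25.] True
sleeve 90 [-25. -19. -29.  81.   0.  65.] True
sleeve -90 [ -25.  -19.  -29.   81.    0. -115.] True
stop 0 [ -8. -20. -29.  81.   0. 172.] True
stop 180 [ -8. -20. -29.  81.   0.  -8.] True
stop 90 [ -8. -20. -29.  81.   0.  82.] True
stop -90 [ -8. -20. -29.  81.   0. -98.] True
flask 0 [-43. -10. -21.  79.   0. 137.] True
flask 180 [-43. -10. -21.  79.   0. -43.] True
flask 90 [-43. -10. -21.  79.   0.  47.] True
flask -90 [ -43.  -10.  -21.   79.    0. -133.] True
free 0 [   9.   13.    2.   80.    0. -171.] True
free 180 [ 9. 13.  2. 80.  0.  9.] True
free 90 [ 9. 13.  2. 80.  0. 99.] True
free -90 [  9.  13.   2.  80.   0. -81.] True
```

```bash
python3 - <<'E'
from h import *
import pickle
D={}
for n,p in dict(flask=(.446,-.240),sleeve=(.453,-.065),stop=(.449,.067),free=(.597,.225),block=(.4,.242)).items():
    z=.22+{"free":.045}.get(n,0)
    robot.move_pose([p[0]+.035,p[1],z],[180,0,180]); robot.pause(.2)
    D[n]=grab("wrist","look_"+n); print(n,robot.observe()["time"],proj(D[n][1],[*p,.03]))
pickle.dump(D,open("looks.pkl","wb"))
t=np.zeros((600,800,3),np.uint8)
for i,n in enumerate(D):
    r,cc=divmod(i,3); 
    t[r*200:r*200+200,cc*266:cc*266+266]=cv2.resize(D[n][0],(266,200)[:2] if 0 else (266,200))
cv2.imwrite("pics/tile.png",np.vstack([t[:400]]))
E
```

```text
flask 2.1917 [[324.33815933 147.28965685]]
sleeve 3.175 [[325.88574039 147.54596293]]
stop 4.0167 [[325.89597455 147.35360572]]
free 5.15 [[325.71114862 141.0236166 ]]
block 6.225 [[324.74762885 145.84664941]]
```

View pics/tile.png

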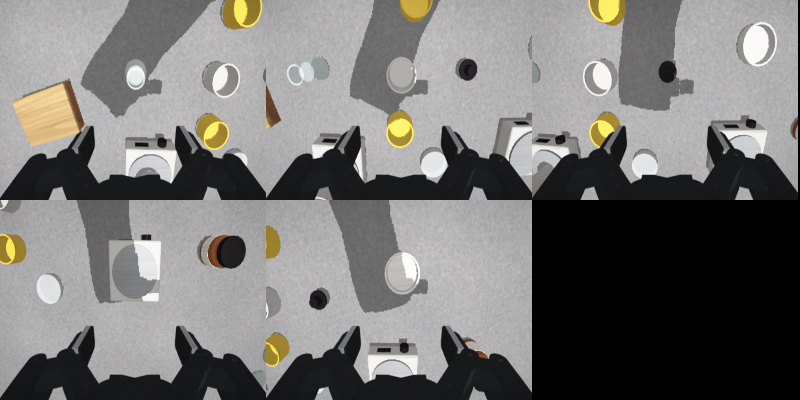

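View pics/look_flask.png

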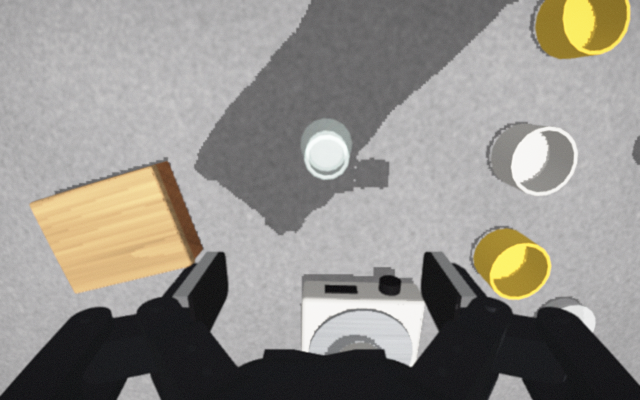

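View pics/look_sleeve.png

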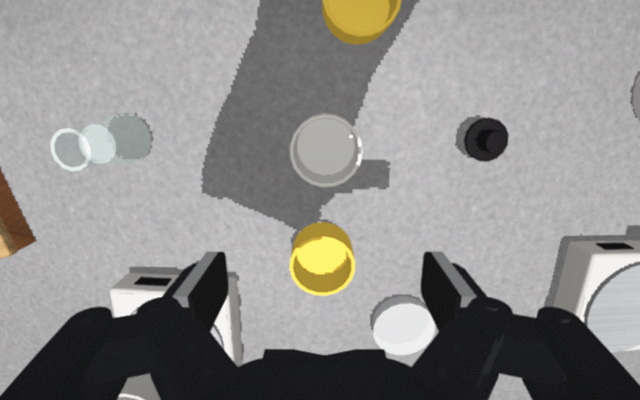

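View pics/look_block.png

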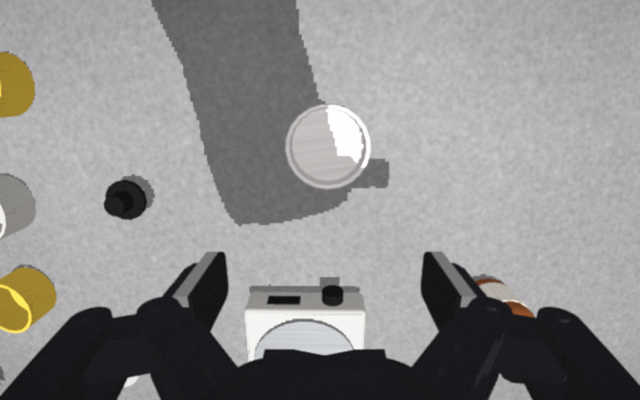

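View pics/look_free.png

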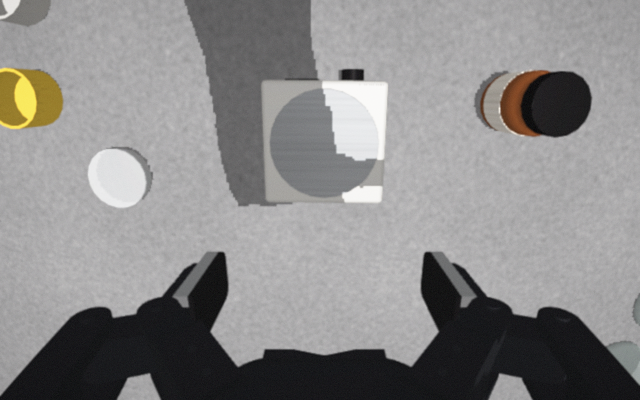

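View pics/look_stop.png

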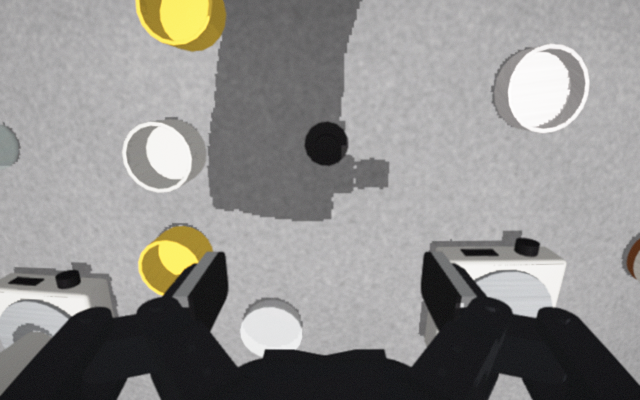

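```bash
cat >> h.py <<'E'
def findcirc(im,c,p0,z,r,tol=.0012,search=.02,lo=25,hi=70,box=None):
    g=cv2.GaussianBlur(cv2.cvtColor(im,cv2.COLOR_BGR2GRAY),(3,3),0)
    e=cv2.Canny(g,lo,hi); v,u=np.nonzero(e); P=cast(c,np.c_[u,v],z)[:,:2]
    m=np.hypot(*(P-p0[:2]).T)<r+search+.005; P=P[m]
    best=(-1,None); G=np.arange(-search,search+1e-9,.001)
    for dx in G:
        for dy in G:
            k=(abs(np.hypot(*(P-[p0[0]+dx,p0[1]+dy]).T)-r)<tol).sum()
            if k>best[0]: best=(k,np.array([p0[0]+dx,p0[1]+dy]))
    ctr=best[1]
    for _ in range(5):
        d=P-ctr; q=P[abs(np.hypot(*d.T)-r)<tol]; x=circ(q); ctr=np.array(x[:2])
    a=np.degrees(np.arctan2(*(q-ctr).T[::-1]))
    cov=len(np.unique((a//20)))/18
    return ctr,x[2],x[3],len(q),cov
E
python3 - <<'E'
from h import *
import pickle
D=pickle.load(open("looks.pkl","rb"))
for n,p,z,r in [("free",(.597,.225),.045,.048),("block",(.4,.242),.024,.0345),("block",(.4,.242),.024,.031),("sleeve",(.453,-.065),.038,.028),("sleeve",(.453,-.065),.038,.025),("flask",(.446,-.24),.075,.015),("flask",(.446,-.24),.075,.012),("stop",(.449,.067),.021,.018),("stop",(.449,.067),.037,.009),
 ]:
    for t in (.0012,.002):
        x=findcirc(*D[n],p,z,r,tol=t,lo=15,hi=45); print(n,r,x[0].round(4),round(x[1],4),round(x[2],5),*x[3:])
for n in ["block","flask","sleeve","free"]:
    im,c=D[n]
# cross-view: sleeve & flask from neighbours
for n,im,p,z,r in [("sleeve","flask",(.453,-.065),.038,.028),("sleeve","stop",(.453,-.065),.038,.028),("block","stop",(.4,.242),.024,.0345),("flask","sleeve",(.446,-.24),.075,.015),("stop","block",(.449,.067),.021,.018),("stop","sleeve",(.449,.067),.021,.018)]:
        x=findcirc(*D[im],p,z,r,tol=.002,lo=15,hi=45); print(n,im,r,x[0].round(4),round(x[1],4),round(x[2],5),*x[3:])
E
```

```text
free 0.048 [0.5984 0.2233] 0.0478 0.00036 392 1.0
free 0.048 [0.5984 0.2233] 0.0477 0.00044 404 1.0
block 0.0345 [0.4022 0.2443] 0.0342 0.00033 310 1.0
block 0.0345 [0.4021 0.2444] 0.0342 0.00041 316 1.0
block 0.031 [0.402  0.2441] 0.031 0.00044 262 1.0
block 0.031 [0.4006 0.2411] 0.031 0.00101 349 1.0
sleeve 0.028 [ 0.4547 -0.0652] 0.0278 0.00034 257 1.0
sleeve 0.028 [ 0.4547 -0.0653] 0.0277 0.00047 270 1.0
sleeve 0.025 [ 0.4551 -0.0651] 0.0247 0.00056 222 1.0
sleeve 0.025 [ 0.4562 -0.0653] 0.0251 0.00115 337 1.0
flask 0.015 [ 0.4458 -0.2388] 0.015 0.00046 158 1.0
flask 0.015 [ 0.445  -0.2388] 0.015 0.001 217 1.0
flask 0.012 [ 0.4463 -0.2388] 0.0119 0.0003 134 1.0
flask 0.012 [ 0.4457 -0.2388] 0.0117 0.0009 177 1.0
stop 0.018 [0.4472 0.0671] 0.0176 0.00035 157 1.0
stop 0.018 [0.4472 0.0672] 0.0176 0.00039 159 1.0
stop 0.009 [0.4405 0.0734] 0.0092 0.00056 36 0.4444444444444444
stop 0.009 [0.4637 0.0832] 0.0093 0.00102 48 0.6111111111111112
sleeve flask 0.028 [ 0.455  -0.0652] 0.0279 0.00045 258 1.0
sleeve stop 0.028 [ 0.455  -0.0652] 0.0279 0.00042 266 1.0
block stop 0.0345 [0.4022 0.2443] 0.0344 0.00038 320 1.0
flask sleeve 0.015 [ 0.4465 -0.2387] 0.0148 0.00051 163 1.0
stop block 0.018 [0.4466 0.0687] 0.0183 0.00058 128 0.8888888888888888
stop sleeve 0.018 [0.4471 0.0663] 0.0182 0.00058 165 1.0
```

All fits match the given radii to within 0.4 mm, and the cross-views agree to within 1 mm (2 mm for the stopper). I'll pick the block.

```bash
python3 - <<'E'
from h import *
x,y=.4022,.2443
robot.move_pose([x,y,.15],[180,0,180])
print(robot.observe()["tool_pos"],robot.observe()["gripper_width"])
print("hit",robot.line_to([x,y,.072],vel=.08,guard=8))
robot.set_gripper(0); o=robot.observe(); print(o["time"],o["gripper_width"],o["tool_pos"],o["ft_force"])
robot.line_to([x,y,.16],vel=.08); o=robot.observe(); print(o["time"],o["gripper_width"],o["tool_pos"],o["ft_force"])
grab("wrist","b1"); grab("side","b1s")
a=cv2.imread("pics/b1.png"); b=cv2.imread("pics/b1s.png")[80:280,200:400]
cv2.imwrite("pics/b1c.png",np.hstack([cv2.resize(a,(480,300)),cv2.resize(b,(300,300))]))
E
```

```text
[0.40235098 0.24422217 0.15027568] 0.08553796376312106
hit False
8.0833 0.06711599614248127 [0.40273779 0.24456765 0.07345589] [-4.18494514  0.27786545 10.69851916]
9.3333 0.06704286799601872 [0.40187397 0.24418806 0.1593513 ] [ 0.55635564 -0.30256286 -1.97236577]
```

View pics/b1c.png

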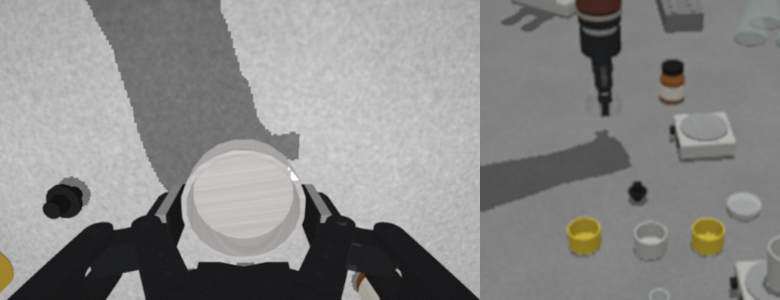

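```bash
python3 - <<'E'
from h import *
im,c=grab("wrist"); T=np.array(robot.observe()["tool_pos"]); print(T)
for z in (.102,.106,.110,.114):
  for r in (.0345,.031):
    x=findcirc(im,c,T,z,r,tol=.0015,search=.01,lo=15,hi=45); print(z,r,(x[0]-T[:2]).round(4),round(x[1],4),round(x[2],5),*x[3:])
cv2.imwrite("pics/b2.png",cv2.resize(im[100:400,170:470],None,fx=2,fy=2))
E
```

```text
[0.40194166 0.24422022 0.15949763]
0.102 0.0345 [0.0032 0.0014] 0.0345 0.00073 580 1.0
0.102 0.031 [-0.0078 -0.0007] 0.0307 0.00056 490 1.0
0.106 0.0345 [-0.0007 -0.0003] 0.0342 0.00082 496 1.0
0.106 0.031 [ 0.0022 -0.0005] 0.0317 0.00049 460 0.8888888888888888
0.11 0.0345 [ 0.0008 -0.0007] 0.0347 0.00074 554 0.9444444444444444
0.11 0.031 [-0.0008 -0.0005] 0.031 0.00058 543 1.0
0.114 0.0345 [-0.001  -0.0001] 0.0343 0.00075 558 0.8888888888888888
0.114 0.031 [-0.0043  0.0004] 0.031 0.00073 625 1.0
```

View pics/b2.png

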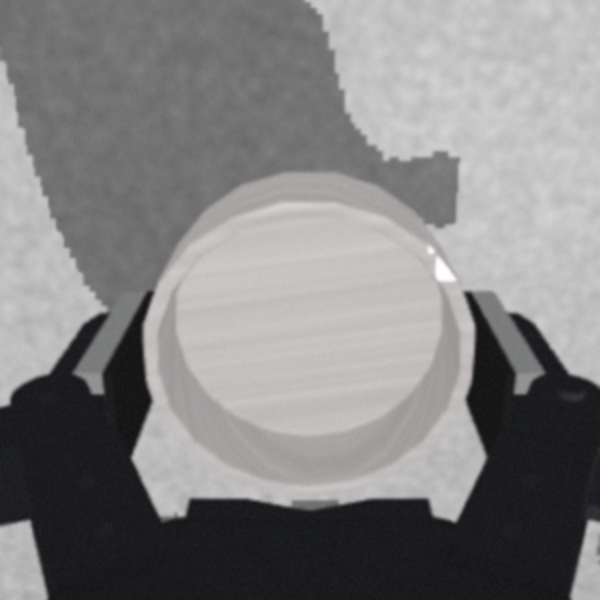

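The block is held level and centred (rim at z≈0.110, offset ≤1 mm). I'll place it on the plate.

```bash
python3 - <<'E'
from h import *
x,y=.5984,.2233
robot.move_pose([x,y,.18],[180,0,180]); robot.line_to([x,y,.130],vel=.08); robot.pause(.2)
o=robot.observe(); print(o["time"],o["tool_pos"])
print("hit",robot.line_to([x,y,.1155],vel=.02,guard=4)); o=robot.observe(); print(o["time"],o["tool_pos"],o["ft_force"])
robot.set_gripper(.085); robot.pause(.2); robot.line_to([x,y,.19],vel=.12)
robot.move_pose([x+.035,y,.265],[180,0,180]); robot.pause(.2)
im,c=grab("wrist","p1"); print(robot.observe()["time"])
for z,r in ((.045,.048),(.069,.0345),(.069,.031)):
    q=findcirc(im,c,(x,y),z,r,lo=15,hi=45); print(z,r,q[0].round(4),round(q[1],4),round(q[2],5),*q[3:])
E
```

```text
11.2667 [0.59879582 0.22332594 0.13069002]
hit True
11.8333 [0.59828871 0.22327291 0.11857381] [-0.34149611  0.39152079  4.41894789]
13.7833
0.045 0.048 [0.5984 0.2234] 0.0478 0.00037 394 1.0
0.069 0.0345 [0.5976 0.2229] 0.0341 0.00042 315 1.0
0.069 0.031 [0.5973 0.2227] 0.031 0.00044 269 1.0
```

View pics/p1.png

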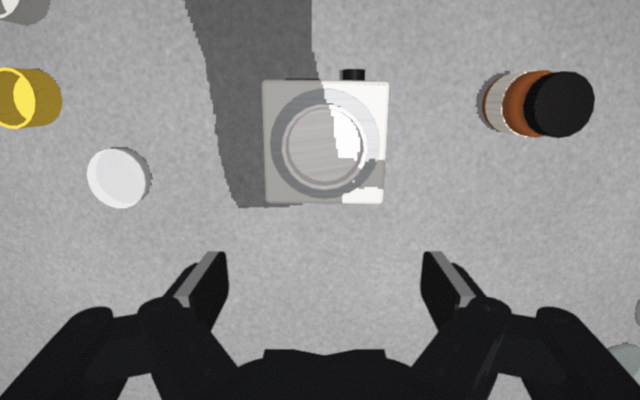

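The block stands 0.9 mm off the plate centre. Next is the sleeve, gripped near its top with the jaws along y so they stay clear of the yellow cups.

```bash
python3 - <<'E'
from h import *
x,y=.4548,-.0652
robot.move_pose([x,y,.18],[180,0,180])
print("hit",robot.line_to([x,y,.100],vel=.08,guard=8))
robot.set_gripper(0); o=robot.observe(); print(o["time"],o["gripper_width"],o["tool_pos"],o["ft_force"])
robot.line_to([x,y,.20],vel=.1); robot.pause(.2); o=robot.observe(); print(o["time"],o["gripper_width"],o["tool_pos"],o["ft_force"])
im,c=grab("wrist","s1"); grab("side","s1s"); T=np.array(o["tool_pos"])
for z,r in ((.138,.028),(.138,.025)):
    q=findcirc(im,c,T,z,r,search=.01,lo=15,hi=45); print(z,r,(q[0]-T[:2]).round(4),round(q[1],4),round(q[2],5),*q[3:])
a=cv2.imread("pics/s1.png"); b=cv2.imread("pics/s1s.png")[110:310,220:420]
cv2.imwrite("pics/s1c.png",np.hstack([cv2.resize(a,(480,300)),cv2.resize(b,(300,300))]))
E
```

```text
hit False
16.675 0.05273347487856935 [ 0.45511907 -0.0652674   0.10132058] [-5.42273955  1.86010368 12.1064974 ]
18.025 0.05266146253996001 [ 0.45455611 -0.0650925   0.19944427] [ 0.09412249  0.83486906 -0.9201225 ]
0.138 0.028 [-0.0011 -0.0006] 0.0274 0.00054 399 0.9444444444444444
0.138 0.025 [-0.0026 -0.0008] 0.0254 0.0006 380 1.0
```

View pics/s1c.png

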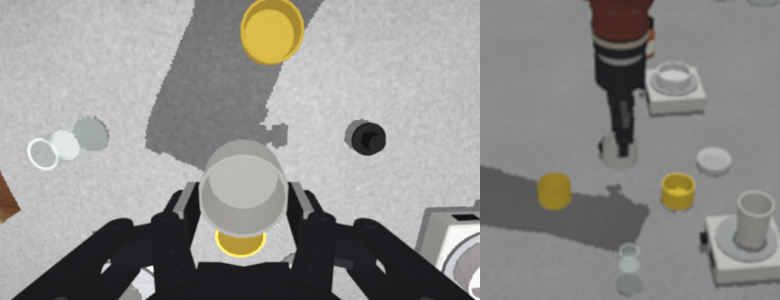

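```bash
python3 - <<'E'
from h import *
b=cv2.imread("pics/s1s.png")[180:230,290:350]
a=cv2.imread("pics/s1.png")[160:360,220:430]
cv2.imwrite("pics/s1z.png",np.hstack([cv2.resize(b,(480,400),interpolation=2),cv2.resize(a,(315,400)[:2] if 0 else (300,400))][:1]))
cv2.imwrite("pics/s1y.png",cv2.resize(a,None,fx=2.5,fy=2.5))
s=robot.get_calibration("side")
for z in (.2-.0726,.2-.08,.1,.138): print(z,proj(s,[[.4545,-.0652-.028,z]]))
E
```

```text
0.1274 [[314.66603868 214.41337095]]
0.12000000000000001 [[314.66755673 216.81061624]]
0.1 [[314.67153205 223.18850204]]
0.138 [[314.66381826 210.94345154]]
```

View pics/s1z.png

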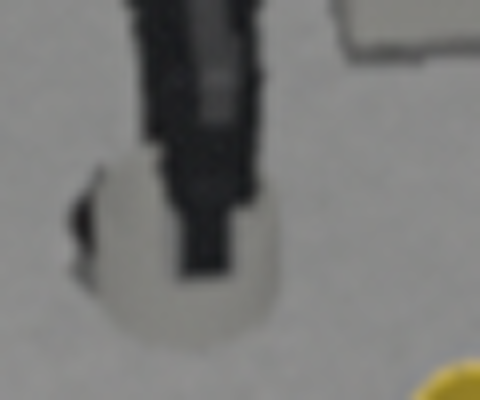

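View pics/s1y.png

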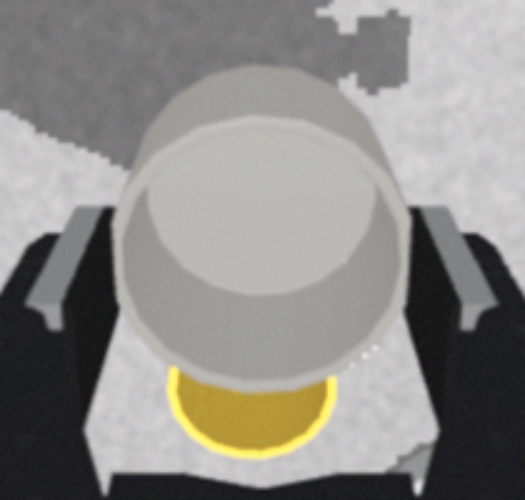

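```bash
python3 - <<'E'
from h import *
robot.move_pose([.5975,.2228,.205],[180,0,180]); robot.pause(.3)
im,c=grab("wrist","s2"); T=np.array(robot.observe()["tool_pos"]); print(T,robot.observe()["time"])
for z in (T[2]-.0633-.002,T[2]-.0633,T[2]-.0633+.002):
  for r in (.028,.025):
    q=findcirc(im,c,T,z,r,search=.006,tol=.001,lo=15,hi=45); print(z,r,(q[0]-T[:2]).round(4),round(q[1],4),round(q[2],5),*q[3:])
cv2.imwrite("pics/s2z.png",cv2.resize(im[100:400,170:470],None,fx=2,fy=2))
E
```

```text
[0.59762904 0.22214504 0.20525726] 19.7
0.1399572555758545 0.028 [ 0.001  -0.0006] 0.028 0.00035 402 1.0
0.1399572555758545 0.025 [ 0.001  -0.0007] 0.0252 0.0003 290 0.7777777777777778
0.1419572555758545 0.028 [-0.0001 -0.0006] 0.0277 0.00039 402 1.0
0.1419572555758545 0.025 [-0.0002 -0.0007] 0.0249 0.00027 287 0.7777777777777778
0.1439572555758545 0.028 [-0.0005 -0.0013] 0.0278 0.00049 300 0.9444444444444444
0.1439572555758545 0.025 [-0.0028 -0.0014] 0.0253 0.00048 312 1.0
```

View pics/s2z.png

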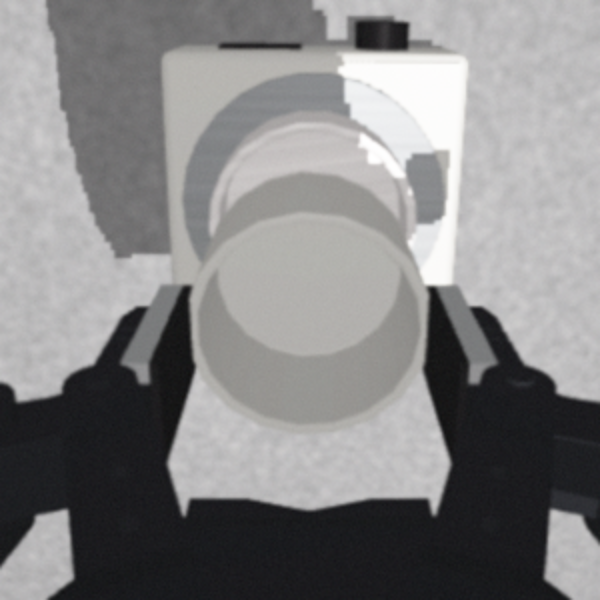

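```bash
python3 - <<'E'
from h import *
x,y=.5975,.2232
robot.line_to([x,y,.180],vel=.05); robot.pause(.2)
print(robot.observe()["tool_pos"])
print("hit",robot.line_to([x,y,.1495],vel=.02,guard=4)); o=robot.observe(); print(o["time"],o["tool_pos"],o["ft_force"])
E
```

```text
[0.59773607 0.22324404 0.18047309]
hit True
21.7833 [0.59739357 0.2231708  0.15249327] [-0.32248593 -0.2394881   5.15136699]
```

Contact came at 0.1525 against an expected 0.152, so the sleeve is seated. I'll release and check.

```bash
python3 - <<'E'
from h import *
x,y=.5975,.2232
robot.set_gripper(.085); robot.pause(.2); robot.line_to([x,y,.21],vel=.12)
robot.move_pose([x+.035,y,.265],[180,0,180]); robot.pause(.2)
im,c=grab("wrist","s3"); print(robot.observe()["time"])
for z,r in ((.069,.0345),(.089,.028),(.089,.025)):
    q=findcirc(im,c,(x,y),z,r,search=.008,lo=15,hi=45); print(z,r,q[0].round(4),round(q[1],4),round(q[2],5),*q[3:])
s,cs=grab("side","s3s")
cv2.imwrite("pics/s3c.png",np.hstack([cv2.resize(im[50:250,220:430],(420,400)),cv2.resize(s[130:200,310:385],(375,400)[:2] if 0 else (370,400))]))
E
```

```text
23.6667
0.069 0.0345 [0.5976 0.2229] 0.0341 0.0004 317 1.0
0.089 0.028 [0.5935 0.2231] 0.0279 0.00062 272 1.0
0.089 0.025 [0.597  0.2226] 0.0249 0.00052 248 1.0
```

View pics/s3c.png

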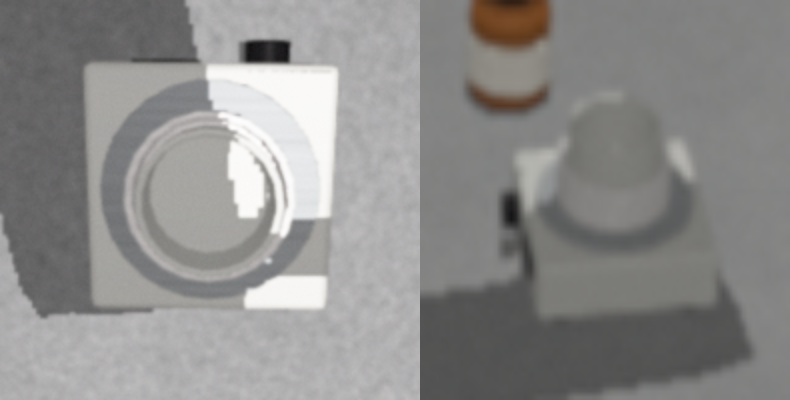

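The sleeve is in the block, with its bore centre within 1 mm of the block's axis. Now the flask, gripped by the neck.

```bash
python3 - <<'E'
from h import *
x,y=.4462,-.2388
robot.move_pose([x,y,.22],[180,0,180]); robot.set_gripper(.052)
print("hit",robot.line_to([x,y,.128],vel=.08,guard=6))
robot.set_gripper(0); o=robot.observe(); print(o["time"],o["gripper_width"],o["tool_pos"],o["ft_force"])
robot.line_to([x,y,.23],vel=.1); robot.pause(.2); o=robot.observe(); print(o["time"],o["gripper_width"],o["tool_pos"],o["ft_force"])
im,c=grab("wrist","f1"); s,cs=grab("side","f1s"); T=np.array(o["tool_pos"])
for z in (.173,.175,.177):
 for r in (.015,.012):
    q=findcirc(im,c,T,z,r,search=.008,tol=.001,lo=15,hi=45); print(z,r,(q[0]-T[:2]).round(4),round(q[1],4),round(q[2],5),*q[3:])
p=proj(cs,[[x,y,.14]])[0].astype(int); print(p)
cv2.imwrite("pics/f1c.png",np.hstack([cv2.resize(im[100:400,170:470],(400,400)),cv2.resize(s[p[1]-50:p[1]+50,p[0]-50:p[0]+50],(400,400))]))
E
```

```text
hit False
27.6 0.027397112183241187 [ 0.44652974 -0.23900866  0.12874027] [-0.54775245  1.34309209  5.89173029]
28.9667 0.0275665102113778 [ 0.44601875 -0.23863837  0.22944332] [ 0.10583667  0.46247309 -1.44731553]
0.173 0.015 [ 0.0015 -0.0004] 0.0149 0.00036 220 1.0
0.173 0.012 [ 0.0017 -0.0005] 0.012 0.00031 150 0.7777777777777778
0.175 0.015 [ 0.0004 -0.0003] 0.0148 0.00036 215 1.0
0.175 0.012 [ 0.0004 -0.0005] 0.0119 0.0003 149 0.7777777777777778
0.177 0.015 [-0.0007 -0.0004] 0.0146 0.00038 203 0.8888888888888888
0.177 0.012 [-0.0008 -0.0005] 0.0118 0.00032 149 0.7777777777777778
[319 255]
```

View pics/f1c.png

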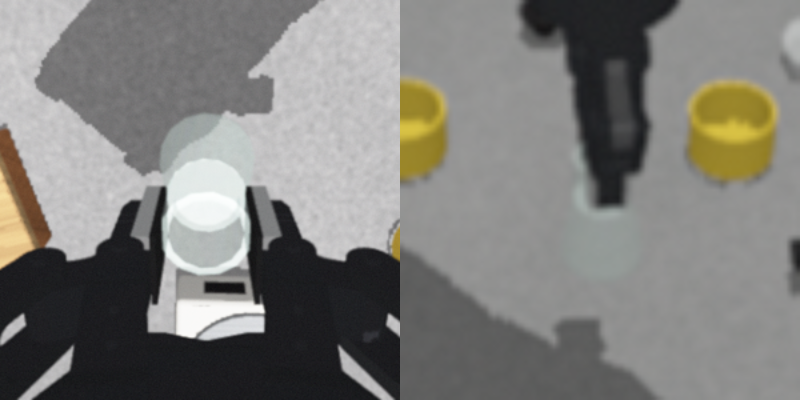

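```bash
python3 - <<'E'
from h import *
x,y=.597,.2230
robot.line_to([.4462,-.2388,.262],vel=.1)
robot.move_pose([x,y,.262],[180,0,180]); robot.line_to([x,y,.228],vel=.06); robot.pause(.25)
print(robot.observe()["tool_pos"])
im,c=grab("wrist","f2"); s,cs=grab("side","f2s")
p=proj(cs,[[x,y,.1]])[0].astype(int)
cv2.imwrite("pics/f2c.png",np.hstack([cv2.resize(im[50:350,170:470],(400,400)),cv2.resize(s[p[1]-50:p[1]+50,p[0]-50:p[0]+50],(400,400))]))
E
```

```text
[0.59716748 0.223059   0.22843742]
```

View pics/f2c.png

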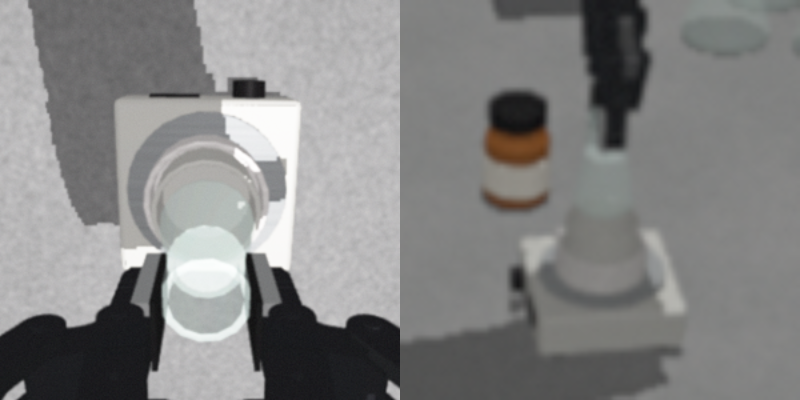

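The flask base is centred over the sleeve in both views, so I'll lower it slowly with the guard on.

```bash
python3 - <<'E'
from h import *
x,y=.597,.2230
print("hit",robot.line_to([x,y,.1835],vel=.02,guard=3)); o=robot.observe(); print(o["time"],o["tool_pos"],o["ft_force"])
E
```

```text
hit True
34.2583 [0.59700515 0.22304812 0.18577296] [-0.05190102  0.95742509  6.31359096]
```

```bash
python3 - <<'E'
from h import *
x,y=.597,.2230
robot.set_gripper(.06); robot.pause(.2); robot.line_to([x,y,.25],vel=.1)
robot.move_pose([x+.035,y,.295],[180,0,180]); robot.pause(.2)
im,c=grab("wrist","f3"); print(robot.observe()["time"])
for r in (.015,.012):
  for t in (.0008,.0012):
    q=findcirc(im,c,(x,y),.132,r,search=.008,tol=t,lo=15,hi=45); print(r,q[0].round(4),round(q[1],4),round(q[2],5),*q[3:])
s,cs=grab("side","f3s")
p=proj(cs,[[x,y,.1]])[0].astype(int)
cv2.imwrite("pics/f3c.png",np.hstack([cv2.resize(im[50:250,220:420],(400,400)),cv2.resize(s[p[1]-50:p[1]+50,p[0]-50:p[0]+50],(400,400))]))
E
```

```text
36.275
0.015 [0.5962 0.2232] 0.015 0.00037 132 1.0
0.015 [0.5961 0.2233] 0.0151 0.00049 148 1.0
0.012 [0.5967 0.2233] 0.012 0.0003 127 1.0
0.012 [0.5967 0.2233] 0.012 0.0003 127 1.0
```

View pics/f3c.png

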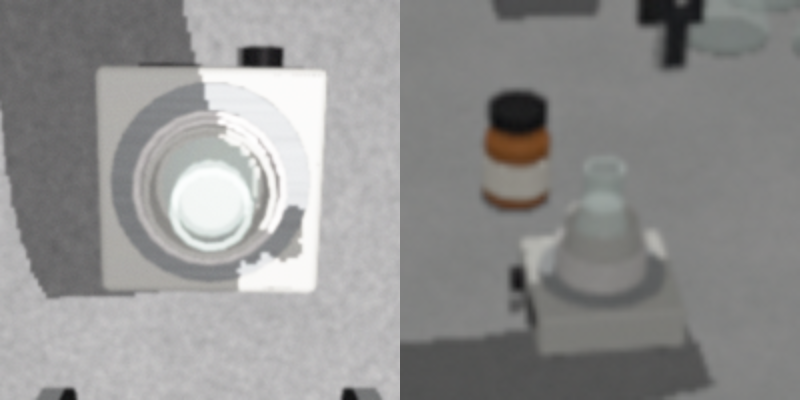

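```bash
python3 - <<'E'
from h import *
s=robot.get_calibration("side")
for nm,x,y,tz,ys in (("f1s",.446,-.2388,.2294,(.015,.025)),("s1s",.4545,-.0652,.1994,(.028,.038)),("f2s",.5972,.223,.2284,(.015,.025))):
    for d in ys:
        print(nm,d,[(k,proj(s,[[x,y-d,tz-k]])[0].round(1).tolist()) for k in (.068,.073,.08,.086)])
a=cv2.imread("pics/f1s.png")[235:275,295:345]; b=cv2.imread("pics/f2s.png")[125:165,325:375]
cv2.imwrite("pics/tips.png",np.hstack([cv2.resize(i,(400,320),interpolation=0) for i in (a,b)]))
E
```

```text
f1s 0.015 [(0.068, [320.4, 253.4]), (0.073, [320.4, 255.1]), (0.08, [320.4, 257.6]), (0.086, [320.3, 259.6])]
f1s 0.025 [(0.068, [321.1, 257.0]), (0.073, [321.1, 258.7]), (0.08, [321.0, 261.1]), (0.086, [321.0, 263.2])]
s1s 0.028 [(0.068, [314.7, 213.1]), (0.073, [314.7, 214.7]), (0.08, [314.7, 217.0]), (0.086, [314.7, 218.9])]
s1s 0.038 [(0.068, [315.2, 215.9]), (0.073, [315.2, 217.5]), (0.08, [315.2, 219.8]), (0.086, [315.2, 221.7])]
f2s 0.015 [(0.068, [351.6, 132.3]), (0.073, [351.5, 133.8]), (0.08, [351.3, 136.0]), (0.086, [351.2, 137.8])]
f2s 0.025 [(0.068, [352.2, 134.1]), (0.073, [352.1, 135.6]), (0.08, [352.0, 137.8]), (0.086, [351.9, 139.6])]
```

View pics/tips.png

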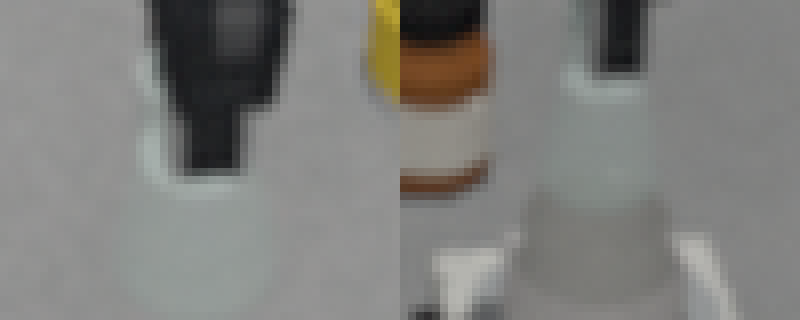

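Fingertips are 72–73 mm ahead of the TCP at small openings, so TCP z=0.097 puts the tips about 3 mm above the stopper's flange.

```bash
python3 - <<'E'
from h import *
x,y=.4471,.0671
robot.move_pose([x+.035,y,.2],[180,0,180]); robot.pause(.2)
im,c=grab("wrist","k0"); q=findcirc(im,c,(x,y),.021,.018,lo=15,hi=45,search=.006);print(q[0],q[1:])
if np.hypot(*(q[0]-[x,y]))<.002: x,y=q[0]
robot.move_pose([x,y,.16],[180,0,180]); robot.set_gripper(.04)
print("hit",robot.line_to([x,y,.097],vel=.06,guard=5))
robot.set_gripper(0); o=robot.observe(); print(o["time"],o["gripper_width"],o["tool_pos"],o["ft_force"])
robot.line_to([x,y,.2],vel=.1); robot.pause(.2); o=robot.observe(); print(o["time"],o["gripper_width"],o["tool_pos"],o["ft_force"])
im,c=grab("wrist","k1"); s,cs=grab("side","k1s"); T=np.array(o["tool_pos"])
for z in (.1225,.1245,.1265):
    q=findcirc(im,c,T,z,.018,search=.006,tol=.001,lo=15,hi=45); print(z,(q[0]-T[:2]).round(4),round(q[1],4),round(q[2],5),*q[3:])
p=proj(cs,[[x,y,.11]])[0].astype(int); print(p)
cv2.imwrite("pics/k1c.png",np.hstack([cv2.resize(im[150:350,220:420],(400,400)),cv2.resize(s[p[1]-30:p[1]+30,p[0]-30:p[0]+30],(400,400))]))
E
```

```text
[0.44717828 0.06714683] (np.float64(0.017588739005548814), np.float64(0.00030728533647737685), 171, 1.0)
hit False
39.7167 0.014913702138443683 [0.44754774 0.06711258 0.09754501] [0.10408191 0.41084344 4.96775463]
41.1 0.014930710635674183 [0.44692599 0.06718238 0.19949388] [ 0.10898522 -0.11608612 -0.31851909]
0.1225 [-0.0005 -0.0003] 0.0182 0.00046 198 1.0
0.1245 [-0.0013 -0.0003] 0.018 0.00046 204 1.0
0.1265 [-0.0022 -0.0004] 0.0179 0.00047 205 1.0
[304 180]
```

View pics/k1c.png

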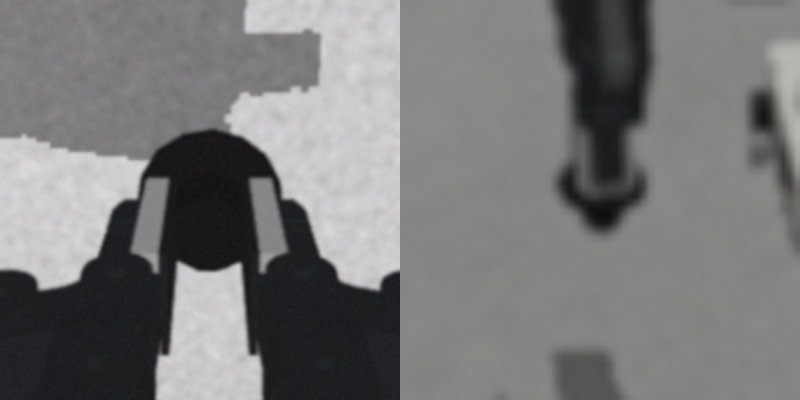

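```bash
python3 - <<'E'
from h import *
x,y=.5969,.2234
robot.line_to([.4472,.0671,.265],vel=.12)
robot.move_pose([x,y,.265],[180,0,180]); robot.line_to([x,y,.236],vel=.06); robot.pause(.25)
print(robot.observe()["tool_pos"])
im,c=grab("wrist","k2"); s,cs=grab("side","k2s")
p=proj(cs,[[x,y,.13]])[0].astype(int)
cv2.imwrite("pics/k2c.png",np.hstack([cv2.resize(im[100:300,220:420],(400,400)),cv2.resize(s[p[1]-30:p[1]+30,p[0]-30:p[0]+30],(400,400))]))
E
```

```text
[0.59707765 0.22346212 0.23641028]
```

View pics/k2c.png

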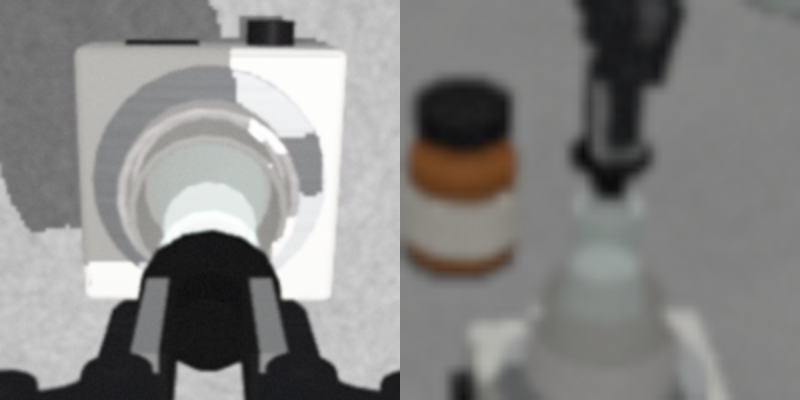

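The plug is over the mouth in both views, so I'll insert it slowly.

```bash
python3 - <<'E'
from h import *
x,y=.5969,.2234
print("hit",robot.line_to([x,y,.2115],vel=.015,guard=4)); o=robot.observe(); print(o["time"],o["tool_pos"],o["ft_force"])
E
```

```text
hit True
45.0917 [0.59688248 0.22337141 0.21360601] [-1.19267303  0.11264569  5.32113752]
```

Contact at 0.2136 against an expected 0.2135, so the stopper is home. I'll release, retreat and check.

```bash
python3 - <<'E'
from h import *
x,y=.5969,.2234
robot.set_gripper(.05); robot.pause(.2); robot.line_to([x,y,.275],vel=.1)
robot.move_pose([x+.035,y,.30],[180,0,180]); robot.pause(.3)
im,c=grab("wrist","e1")
for z,r in ((.137,.018),(.069,.0345),(.045,.048)):
    q=findcirc(im,c,(x,y),z,r,search=.008,tol=.001,lo=15,hi=45); print(z,r,q[0].round(4),round(q[1],4),round(q[2],5),*q[3:])
robot.move_pose([.5,0,.33],[180,0,180])
s,cs=grab("side","e1s"); t,ct=grab("scene","e1t"); print(robot.observe()["time"])
p=proj(cs,[[.597,.223,.1]])[0]; print([proj(cs,[[.597,.223,z]])[0].round(1).tolist() for z in (.045,.089,.132,.137,.153)])
p=p.astype(int)
cv2.imwrite("pics/e1c.png",np.hstack([cv2.resize(im[50:250,220:420],(390,390)),cv2.resize(s[p[1]-40:p[1]+40,p[0]-40:p[0]+40],(390,390))]))
cv2.imwrite("pics/e1d.png",np.hstack([t[120:360,180:440],cv2.resize(s,None,fx=.6,fy=.6)]))
E
```

```text
0.137 0.018 [0.5965 0.2233] 0.0176 0.00035 179 1.0
0.069 0.0345 [0.5978 0.2229] 0.0343 0.00042 244 1.0
0.045 0.048 [0.5984 0.2234] 0.0478 0.00039 325 1.0
48.2833
[[348.7, 163.2], [349.3, 150.8], [350.0, 138.2], [350.1, 136.7], [350.4, 131.8]]
```

View pics/e1c.png

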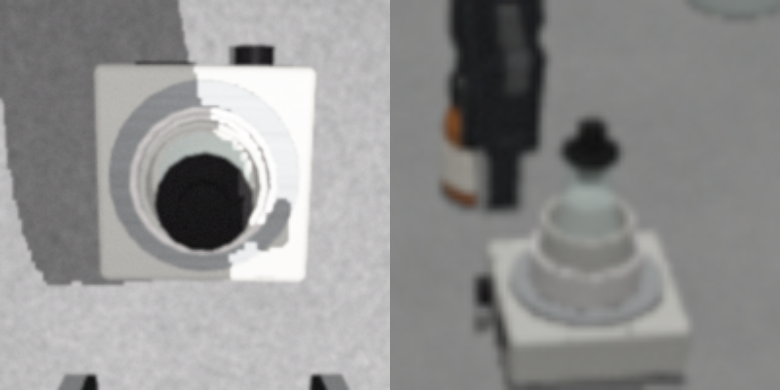

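View pics/e1d.png

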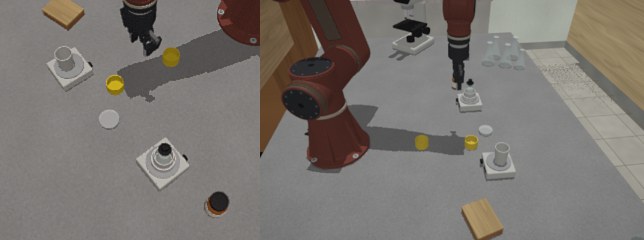

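The side view puts the grip top at crop row ~122 and the flange at ~147. A fully home stopper predicts 121 and 145. The stack stands upright and nothing else has moved, so I'm handing in.

```bash
python3 -c "
from plant import robot
robot.job_done()"
```

```text
the job is handed in; nothing more can be done
```

I built the set-up on the free stirrer in the order asked: block, white sleeve, flask, stopper. The job is handed in, with about 48 s of the 131 s used.

| Part | Contact height of the TCP vs expected (mm) | Position check |
|---|---|---|
| Block | 118.6 vs 118.5 | within 1 mm of the plate centre |
| Sleeve | 152.5 vs 152 | bore within 1 mm of the block's axis |
| Flask | 185.8 vs 185.7 | mouth about 1 mm from the block's axis |
| Stopper | 213.6 vs 213.5 | flange 0.1 mm from the flask mouth's centre |

- **Setting down:** each part was lowered at about 15–20 mm/s until light contact (4–6 N) and only then released.
- **Final views:** the stack stood upright with the flange on the flask's rim and the gripper clear. By eye, the beaker, jar, dish, box and yellow cups had not moved.
- **Checks that disagreed:** the circle fit on the sleeve's outer edge was about 4 mm off, because the fit mixed up neighbouring edges, so I used the bore fit. The gripper read 2–3 mm narrower than each part's given size, which I put down to a reading offset.

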